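# Put the hole saws away in their holders

## Task

Put the four hole saws away: stand each one, teeth down and shank up, down on the floor of the round wooden holder made for its size, the smallest saw in the smallest holder and so on up to the largest in the largest. Leave the oil bottle and the glass jar standing where they are.

Things in the scene. Friction and masses are not known exactly. Their poses are not given: they have to be found in the camera images.
- saw_a: The smallest of four hole saws, standing loose on the bench, teeth down: a closed dark steel cup 22 mm in diameter, z = 0 to 42 mm; on its flat cap a collar 18 mm in diameter (z = 42 to 48 mm) and above it an upright bright steel shank 11 mm in diameter (z = 48 to 82 mm), by which it can be picked up from above. About 60 g (varies by 20 %). Origin: centre of its underside; z up along the shank.
- saw_b: The second smallest of four hole saws, standing loose on the bench, teeth down: a closed dark steel cup 40 mm in diameter, z = 0 to 42 mm; on its flat cap a collar 18 mm in diameter (z = 42 to 48 mm) and above it an upright bright steel shank 11 mm in diameter (z = 48 to 82 mm), by which it can be picked up from above. About 120 g (varies by 20 %). Origin: centre of its underside; z up along the shank.
- saw_c: The second largest of four hole saws, standing loose on the bench, teeth down: a closed dark steel cup 58 mm in diameter, z = 0 to 42 mm; on its flat cap a collar 18 mm in diameter (z = 42 to 48 mm) and above it an upright bright steel shank 11 mm in diameter (z = 48 to 82 mm), by which it can be picked up from above. About 190 g (varies by 20 %). Origin: centre of its underside; z up along the shank.
- saw_d: The largest of four hole saws, standing loose on the bench, teeth down: a closed dark steel cup 76 mm in diameter, z = 0 to 42 mm; on its flat cap a collar 18 mm in diameter (z = 42 to 48 mm) and above it an upright bright steel shank 11 mm in diameter (z = 48 to 82 mm), by which it can be picked up from above. About 280 g (varies by 20 %). Origin: centre of its underside; z up along the shank.
- holder_a: The smallest of four round, open-topped wooden holders fixed to the bench: outer diameter 54 mm, 20 mm high, rim 8 mm wide, round flat-bottomed recess 38 mm in diameter and 12 mm deep, for the 22 mm hole saw. Origin: centre of its underside, so the recess floor is at z = 8 mm; z up.
- holder_b: The second smallest of four round, open-topped wooden holders fixed to the bench: outer diameter 72 mm, 20 mm high, rim 8 mm wide, round flat-bottomed recess 56 mm in diameter and 12 mm deep, for the 40 mm hole saw. Origin: centre of its underside, so the recess floor is at z = 8 mm; z up.
- holder_c: The second largest of four round, open-topped wooden holders fixed to the bench: outer diameter 90 mm, 20 mm high, rim 8 mm wide, round flat-bottomed recess 74 mm in diameter and 12 mm deep, for the 58 mm hole saw. Origin: centre of its underside, so the recess floor is at z = 8 mm; z up.
- holder_d: The largest of four round, open-topped wooden holders fixed to the bench: outer diameter 108 mm, 20 mm high, rim 8 mm wide, round flat-bottomed recess 92 mm in diameter and 12 mm deep, for the 76 mm hole saw. Origin: centre of its underside, so the recess floor is at z = 8 mm; z up.
- oil_bottle: Small white plastic oil bottle with a red cap standing among the hole saws and holders, 28 mm in diameter, 60 mm high, loose, about 80 g. Origin: centre of its underside; z up. (Two other small things of similar width, a wooden bench dog and a steel sleeve, each under 45 mm high, stand among them too and are not part of the job.)
- jar: Amber glass jar with a steel cap standing beyond them, on the side away from the robot, 68 mm in diameter, 85 mm high, loose, about 400 g. Origin: centre of its underside; z up.

How it is judged:
At the end, for the whole second after the job is handed in: Each hole saw rests upright (within 7 degrees) in the holder of its own size, axes within 11 mm, its underside on the recess floor (4 to 12 mm above the holder's underside), at rest; oil bottle and jar stand upright (within 11 degrees) within 30 mm of where they began (horizontal distance between saw_a and holder_a below 0.011 m and z of saw_a in the frame of holder_a between 0.004 and 0.012 m and angle between each of saw_a, saw_b, saw_c, saw_d's own z axis and vertical below 0.12 rad and linear speed of each of saw_a, saw_b, saw_c, saw_d below 0.02 m/s and angular speed of each of saw_a, saw_b, saw_c, saw_d below 0.3 rad/s and horizontal distance between saw_b and holder_b below 0.011 m and z of saw_b in the frame of holder_b between 0.004 and 0.012 m and horizontal distance between saw_c and holder_c below 0.011 m and z of saw_c in the frame of holder_c between 0.004 and 0.012 m and horizontal distance between saw_d and holder_d below 0.011 m and z of saw_d in the frame of holder_d between 0.004 and 0.012 m and distance of each of oil_bottle, jar from where it was at the start of the episode below 0.03 m and angle between each of oil_bottle, jar's own z axis and vertical below 0.2 rad); the robot touches nothing.
It fails at once if the oil bottle is knocked over or pushed more than 30 mm from its place (distance of oil_bottle from where it was at the start of the episode above 0.03 m or angle between oil_bottle's own z axis and vertical above 0.6 rad).
It fails at once if the jar is knocked over or pushed more than 30 mm from its place (distance of jar from where it was at the start of the episode above 0.03 m or angle between jar's own z axis and vertical above 0.6 rad).
It also fails if it takes over 102 s, if anything falls off the work surface, if the arm or the gripper's body presses on something with over 40 N, if the wrist force passes 120 N, or if a joint passes its speed limit or range.

## Robot

A 7-joint arm with a two-finger parallel gripper is mounted at the origin on the work surface. World frame = base frame: x ahead of the robot, y to its left, z up, the work surface at z = 0. Lengths are in m, angles in rad, forces in N, time in s.
With the tool pointing down it reaches from about 0.35 to 0.9 m from the base axis. Payload 19.9 kg.
Tool frame: the origin (TCP) lies between the finger pads; the fingertips stand 19 mm ahead of it and the grasp point (between the pads) is the TCP; z points along the fingers, y is the line along which they close (so a half turn about z gives the same grasp; the last joint's range is limited). The gripper opens to 94 mm and grips with 3 to 60 N. Pads are 16 mm wide; open, the fingers measure 119 mm over their backs; the gripper's body (75 mm by 177 mm) begins 78 mm behind the grasp point.
Start: joints at [-1.294, 0.417, -0.01, 1.614, 0.005, 1.111, -0.053], TCP at [0.195, 0.594, 0.224] pointing down, gripper open.
Joint ranges: [-2.81, 2.81], [-0.39, 2.02], [-1.27, 1.25], [0.06, 2.57], [-1.19, 4.33], [0.19, 2], [-2.82, 2.82]. Speed limits (rad/s): [1.89, 1.89, 2.39, 2.39, 3.01, 3.01, 3.01].

## Interface

Orientations are given as a 3x3 rotation matrix whose columns are the frame's x, y, z axes.
In Python, from rig import robot gives the robot as it stands. Calls block until the motion is done:
- robot.move_ptp(position, orientation): joint-space move of the TCP to a pose.
- robot.move_linear(position, velocity=0.15, frame=None, threshold=None): straight line of the TCP; frame=None keeps the orientation; velocity is the mean speed in m/s. With threshold (N) it stops when the force on the tool has changed by that much, and returns True; else False.
- robot.goto_joints(angles): joint-space move.
- robot.gripper_to(opening): finger opening in m; the grip force is fixed at half the most; returns when the fingers have stopped.
- robot.pause(seconds).
- robot.ik(position, orientation): joint angles nearest the present ones, or None.
- robot.get_state(): the state.
- robot.grab_frame(name): name is "scene" or "top" or "wrist"; returns the picture (480x640x3 uint8, red, green, blue); there is no depth.
- robot.camera_info(name): a dict with "fx", "fy", "cx", "cy" (pixels), "rvec" (rotation vector, rad) and "tvec" (3), from world to camera coordinates, as OpenCV has them. Camera axes: x right, y down, z forward; pixel columns grow to the right and rows downward; lengths in m; the calibration is good to about 2 mm. A picture is of the moment at which its call begins: read the wrist's pose just before it. camera_info takes no time and is no camera call; for the wrist camera it gives the pose at the moment of the call.
A pose or a line that the arm cannot do raises robot.PlanningError and nothing moves.
- robot.sign_off(): hands the job in; it is judged then, once.
The state is a dict: "time": time; "qpos": joint angles; "joint_vel": joint speeds; "effort": joint torques, N m; "ee_pos": TCP position; "tool_rot": TCP orientation; "force": force on the tool from outside, world axes, zero at the start; "moment": the same for the moment, N m; "opening": finger opening in m; "grasp_force": force on a finger pad.
Only numpy, scipy, OpenCV 4.12 (cv2) and the standard library are available. Lean on these libraries where they do the work, as an engineer would, in place of code of your own. Each camera call takes 0.05 s, during which the arm holds its last target. There are 200 camera calls.

## Working session

There is one attempt and no reset: what is moved stays moved. The work goes in short steps, each a Python script; the robot and the scene stay as the last script left them, time stands still between calls to the robot, and variables do not carry over. Pictures are saved under pics/ and viewed, at most 14 in all, crops included, and the job is handed in when it is done.

```bash
mkdir -p pics
python3 - <<'E'
from rig import robot
import cv2
for n in("top","scene"):
    cv2.imwrite(f"pics/{n}0.png",robot.grab_frame(n)[:,:,::-1]); print(n,robot.camera_info(n))
s=robot.get_state();print(s["time"],s["ee_pos"],s["tool_rot"],s["opening"])
E
```

```text
top {'fx': 539.560897528834, 'fy': 539.560897528834, 'cx': 323.00533414494186, 'cy': 236.583892816066, 'rvec': array([ 2.13913478, -2.08994448,  0.16106155]), 'tvec': array([-0.00764981,  0.59459357,  0.78943104])}
scene {'fx': 534.1828970426153, 'fy': 534.1828970426153, 'cx': 325.30861624972863, 'cy': 239.70775319532024, 'rvec': array([ 1.24208524,  2.21395555, -1.04886005]), 'tvec': array([ 0.33161584, -0.3064931 ,  1.27046522])}
0.1 [0.19520924 0.59340883 0.22391996] [[-9.49938845e-01  3.12435817e-01 -2.25420508e-04]
 [ 3.12435878e-01  9.49938274e-01 -1.04822121e-03]
 [-1.13366283e-04 -1.06617550e-03 -9.99999425e-01]] 0.09372563249559107
```

View pics/top0.png

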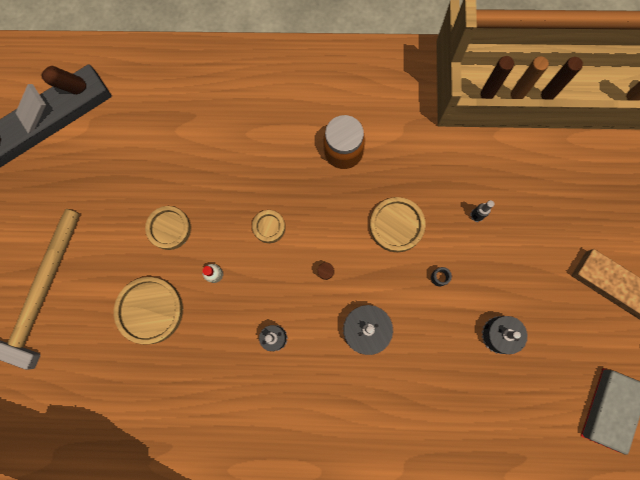

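View pics/scene0.png

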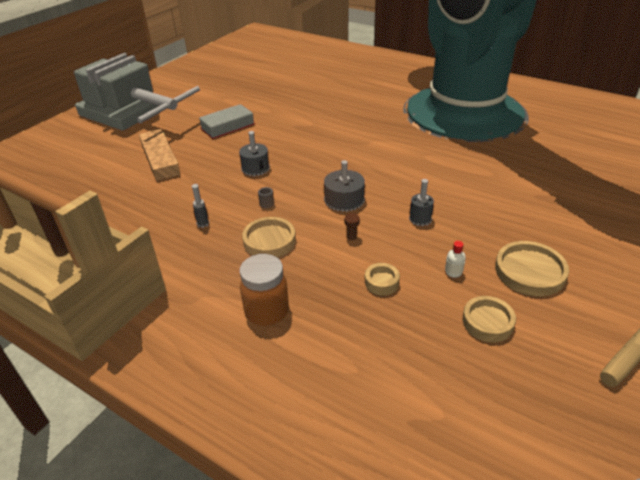

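Top view: saws a (482,212), b (272,338), c (507,335), d (368,330). Holders: a (268,226), b (168,227), c (397,224), d (148,310). Bottle is at (212,272), jar at (344,140). I'll turn these into positions using masks.

```bash
cat > h.py <<'E'
import numpy as np, cv2
def ray_plane(ci,u,v,z):
    K=np.array([[ci["fx"],0,ci["cx"]],[0,ci["fy"],ci["cy"]],[0,0,1]])
    R=cv2.Rodrigues(np.array(ci["rvec"]))[0]; t=np.array(ci["tvec"])
    c=-R.T@t; d=R.T@np.linalg.solve(K,[u,v,1.]); return (c+d*(z-c[2])/d[2])
E
python3 - <<'E'
from rig import robot
from h import *
im=cv2.imread("pics/top0.png"); ci=robot.camera_info("top")
hsv=cv2.cvtColor(im,cv2.COLOR_BGR2HSV)
H,S,V=[hsv[...,i].astype(int) for i in range(3)]
def blob(mask,u,v,r):
    m=np.zeros(mask.shape,np.uint8); cv2.circle(m,(u,v),r,255,-1); m&=mask.astype(np.uint8)*255
    cs,_=cv2.findContours(m,cv2.RETR_EXTERNAL,cv2.CHAIN_APPROX_NONE); return max(cs,key=cv2.contourArea)
vis=im.copy()
wood=(H>=14)&(H<30)&(S>60)&(V>110)
gray=S<90
print("cam",ray_plane(ci,320,240,0), hsv[5+220,397],hsv[260,397],hsv[330,400],hsv[328,368])
for n,u,v,r in(("ha",268,226,22),("hb",168,227,28),("hc",397,224,34),("hd",148,310,40)):
    c=blob(wood,u,v,r); h=cv2.convexHull(c); (x,y),rad=cv2.minEnclosingCircle(h); e=cv2.fitEllipse(h)
    cv2.drawContours(vis,[h],-1,(255,0,0),1)
    p=np.array([ray_plane(ci,*q[0],0.02)[:2] for q in h]).astype(np.float32)
    print(n,ray_plane(ci,*e[0],0.015)[:2].round(4),cv2.minEnclosingCircle(p))
for n,u,v,r in(("sa",482,212,18),("sb",272,338,18),("sc",507,335,26),("sd",368,330,30)):
    dark=(V<90)&(S<120)|(S<60)
    c=blob(dark,u,v,r); h=cv2.convexHull(c); cv2.drawContours(vis,[h],-1,(0,255,0),1)
    b=blob((S<60)&(V>120),u,v,r); cv2.drawContours(vis,[b],-1,(0,0,255),1)
    p=np.array([ray_plane(ci,*q[0],0.042)[:2] for q in h]).astype(np.float32)
    m=b[:,0].mean(0); print(n,cv2.minEnclosingCircle(p),"shank centroid z65",ray_plane(ci,*m,0.065)[:2].round(4))
for n,u,v,z in(("bottle",209,271,.06),("jar",344,133,.085)): print(n,ray_plane(ci,u,v,z)[:2])
a=cv2.resize(vis[180:380,100:540],None,fx=1.8,fy=1.8,interpolation=0)
cv2.imwrite("pics/v1.png",a)
E
```

```text
cam [0.59845336 0.01264758 0.        ] [ 17 145 193] [ 13 176 175] [ 13 178 165] [ 14  41 194]
ha [0.6176 0.0975] ((0.6169175505638123, 0.0973215401172638), 0.029745958745479584)
hb [0.6131 0.267 ] ((0.6129562258720398, 0.2650649845600128), 0.03732248768210411)
hc [ 0.6258 -0.1149] ((0.6244562864303589, -0.11482354253530502), 0.046707771718502045)
hd [0.4747 0.2887] ((0.4739035367965698, 0.28730541467666626), 0.055536262691020966)
sa ((0.6440438032150269, -0.24462087452411652), 0.021747997030615807) shank centroid z65 [ 0.6499 -0.2511]
sb ((0.43769675493240356, 0.08032766729593277), 0.02140442095696926) shank centroid z65 [0.4371 0.0789]
sc ((0.4510292708873749, -0.272596150636673), 0.033699918538331985) shank centroid z65 [ 0.4513 -0.2841]
sd ((0.45346716046333313, -0.0651841089129448), 0.03785034641623497) shank centroid z65 [ 0.4525 -0.0654]
bottle [0.53588556 0.18029251]
jar [ 0.7533574  -0.02324935]
```

View pics/v1.png

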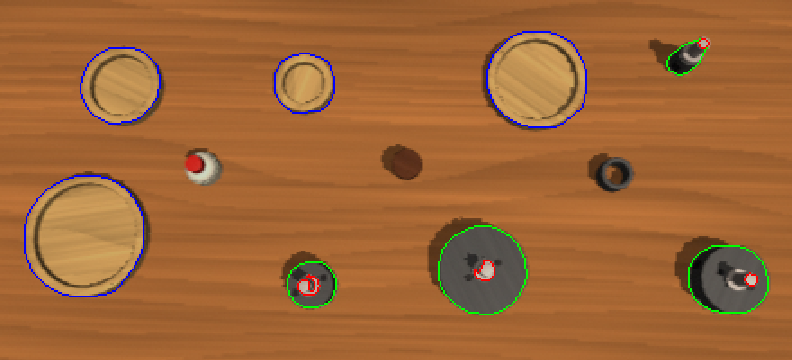

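Contours sit well on all four holders (blue) and on the caps of b and d. For a and c the red blobs are the shank ends, so I use z = 82 mm there. Next I refine each saw with the wrist camera from a hover.

```bash
cat >> h.py <<'E'
def Rt(p):
    a=np.arctan2(p[1],p[0]); c,s=np.cos(a),np.sin(a)
    return np.array([[-s,c,0],[c,s,0],[0,0,-1.]])
def go(robot,p,z): robot.move_ptp([p[0],p[1],z],Rt(p))
E
python3 - <<'E'
from rig import robot
from h import *
ci=robot.camera_info("top")
for n,u,v in(("sa",491.1,203.9),("sc",517.2,335.6)): print(n,ray_plane(ci,u,v,.082)[:2])
p=[.4375,.0797]; go(robot,p,.22); robot.gripper_to(.05)
wi=robot.camera_info("wrist"); im=robot.grab_frame("wrist"); s=robot.get_state()
print(s["time"],s["ee_pos"],wi)
R=cv2.Rodrigues(wi["rvec"])[0]; print(-R.T@wi["tvec"],R.T[:,2])
uv,_=cv2.projectPoints(np.array([[*p,.082],[*p,.042],[*p,0]]),wi["rvec"],wi["tvec"],np.array([[wi["fx"],0,wi["cx"]],[0,wi["fy"],wi["cy"]],[0,0,1]]),None)
print(uv[:,0].round(1))
for q in uv[:,0]: cv2.circle(im,tuple(int(x) for x in q),2,(0,255,0),-1)
cv2.imwrite("pics/w1.png",im[:,:,::-1])
E
```

```text
sa [ 0.64502994 -0.24778693]
sc [ 0.44975703 -0.27941887]
3.0167 [0.43749618 0.0796817  0.2200032 ] {'fx': 330.6414900953809, 'fy': 330.6414900953809, 'cx': 320.3170658849678, 'cy': 238.2773456764701, 'rvec': array([-2.89358567, -0.26171047, -0.03396297]), 'tvec': array([-0.44606016, -0.02178006,  0.38482772])}
[0.42565686 0.14811108 0.38002072] [ 0.04401816 -0.23076996 -0.97201215]
[[319.  235.5]
 [319.1 226.8]
 [319.2 219.6]]
```

View pics/w1.png

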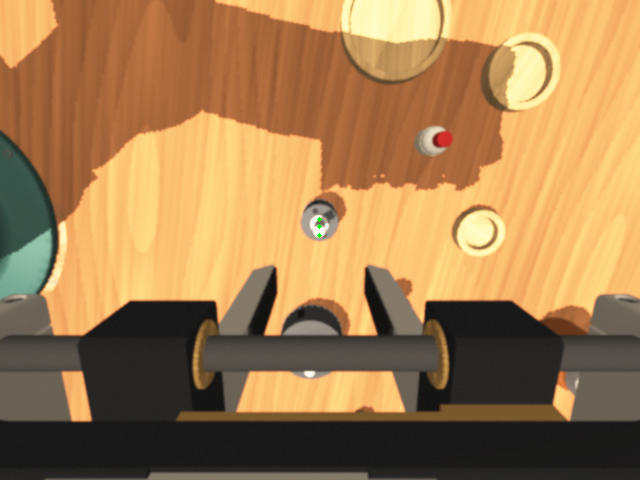

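The projected shank points land on saw b's shank at (319,235), which confirms the measurement. Picking b and placing it in holder b.

```bash
cat >> h.py <<'E'
HOLD=dict(a=(.6173,.0973),b=(.6130,.2660),c=(.6251,-.1149),d=(.4743,.2880))
GZ=.070
def pick(robot,p):
    go(robot,p,.17); robot.move_linear([p[0],p[1],GZ],.12)
    robot.gripper_to(0.0); s=robot.get_state(); print("grip",s["opening"],s["grasp_force"],s["time"])
    robot.move_linear([p[0],p[1],.19],.15); s=robot.get_state(); print("lift",s["opening"],s["force"].round(2) if hasattr(s["force"],"round") else s["force"])
def place(robot,h):
    go(robot,h,.19); robot.move_linear([h[0],h[1],GZ+.014],.15)
    hit=robot.move_linear([h[0],h[1],GZ+.006],.03,threshold=4)
    s=robot.get_state(); print("down",hit,s["ee_pos"],s["opening"])
    robot.gripper_to(.05); robot.move_linear([h[0],h[1],.2],.2); print(robot.get_state()["time"])
E
python3 - <<'E'
from rig import robot
from h import *
pick(robot,[.4375,.0797]); place(robot,HOLD["b"])
go(robot,(.4525,-.0653),.22)
wi=robot.camera_info("wrist"); im=robot.grab_frame("wrist"); cv2.imwrite("pics/top2.png",robot.grab_frame("top")[:,:,::-1])
P=np.array([[.4525,-.0653,.082],[.645,-.2478,.082],[.4498,-.2794,.082],[*HOLD["b"],.09]])
uv,_=cv2.projectPoints(P,wi["rvec"],wi["tvec"],np.array([[wi["fx"],0,wi["cx"]],[0,wi["fy"],wi["cy"]],[0,0,1]]),None)
for q in uv[:,0]: cv2.circle(im,tuple(int(round(x)) for x in q),2,(0,255,0),-1)
cv2.imwrite("pics/w2.png",im[:,:,::-1])
t=cv2.imread("pics/top2.png"); cv2.imwrite("pics/c2.png",np.vstack([cv2.resize(im[100:400,:,::-1],None,fx=1,fy=1),cv2.resize(t[180:360,90:304],(640,300)[:2] and (357,300))if 0 else cv2.copyMakeBorder(cv2.resize(t[200:350,90:390],None,fx=2,fy=2),0,0,0,40,0)]))
E
```

```text
grip 0.010530682663206578 29.99356985092163 5.0167
lift 0.010419572373589682 [ 0.47 -0.81 -0.79]
down True [0.61352635 0.2662721  0.07706065] 0.010558103684905945
9.675
```

View pics/c2.png

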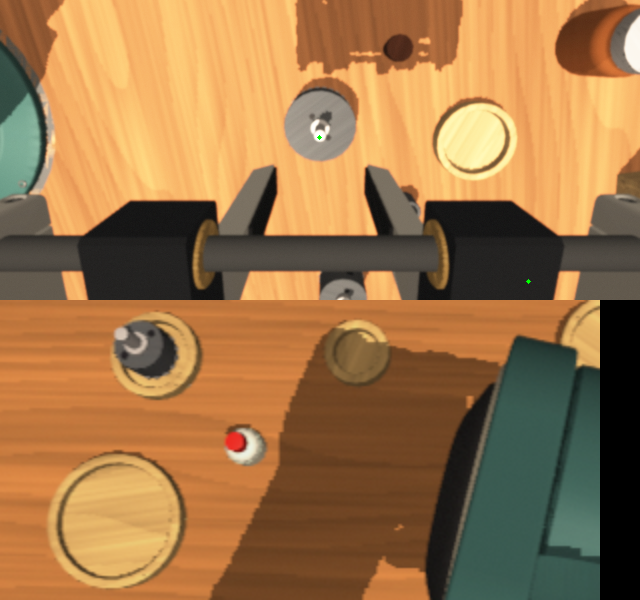

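Saw b sits in its holder, with its base centred at about (155,352) in the lower crop. The point for d hits its shank at (320,137) in the upper crop. Next: d, then hover over c and a to check those.

Run:
```python
from rig import robot
from h import *
pick(robot,[.4525,-.0653]); place(robot,HOLD["d"])
out=[]
for p in((.4498,-.2794),(.645,-.2478)):
    go(robot,p,.22)
    wi=robot.camera_info("wrist"); im=robot.grab_frame("wrist")
    P=np.array([[*p,.082],[*p,.042],[*p,0]])
    uv,_=cv2.projectPoints(P,wi["rvec"],wi["tvec"],np.array([[wi["fx"],0,wi["cx"]],[0,wi["fy"],wi["cy"]],[0,0,1]]),None)
    print(uv[:,0].round(1))
    c=cv2.resize(im[180:280,250:390,::-1],None,fx=4,fy=4,interpolation=0)
    for q in uv[:,0]: cv2.circle(c,(int((q[0]+.5-250)*4),int((q[1]+.5-180)*4)),2,(0,255,0),-1)
    out.append(c[:300])
cv2.imwrite("pics/w3.png",np.vstack(out)); cv2.imwrite("pics/top3.png",robot.grab_frame("top")[:,:,::-1])
```

```text
grip 0.010280177743405937 30.00033527612686 13.15
lift 0.01011420192614669 [-0.22  0.52 -2.89]
down True [0.47483602 0.28832777 0.0774218 ] 0.009868634416029537
18.125
[[320.5 237.2]
 [320.5 228.3]
 [320.4 221. ]]
[[320.6 235.4]
 [320.6 226.7]
 [320.5 219.5]]
```

View pics/w3.png

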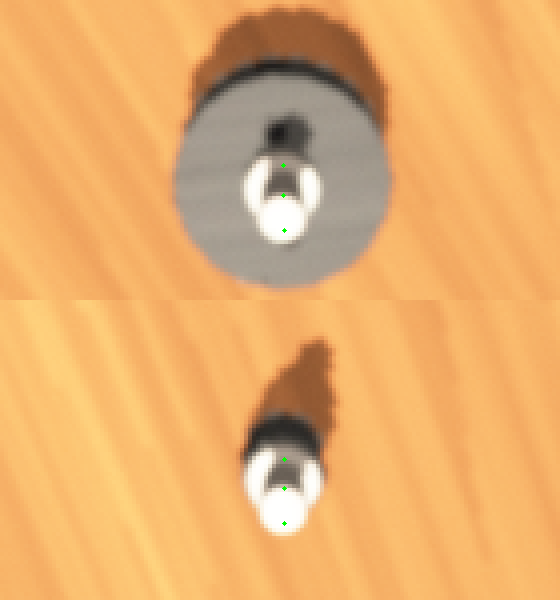

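View pics/top3.png

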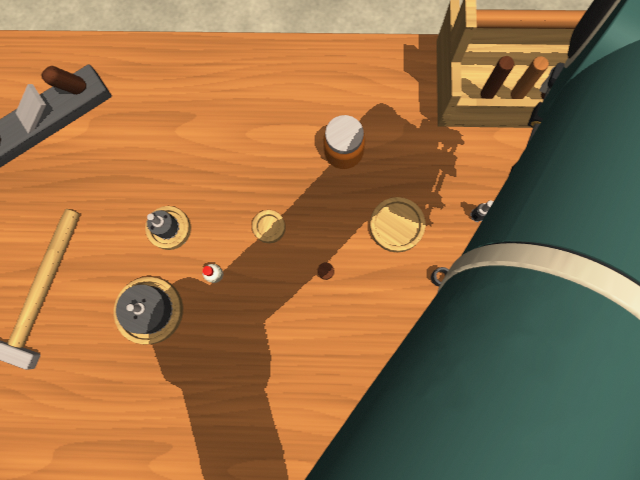

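Predicted points fall on the shank ends of c and a, within about 3 px (2.5 mm), and d is in its holder at (146,309). Doing c and a.

Run:
```python
from rig import robot
from h import *
pick(robot,[.4498,-.2794]); place(robot,HOLD["c"])
pick(robot,[.645,-.2478]); place(robot,HOLD["a"])
go(robot,(.42,-.38),.25)
im=robot.grab_frame("top")[:,:,::-1]; ci=robot.camera_info("top"); K=np.array([[ci["fx"],0,ci["cx"]],[0,ci["fy"],ci["cy"]],[0,0,1]])
c=cv2.resize(im[190:350,100:440],None,fx=2.3,fy=2.3)
for k,h in HOLD.items():
    q=cv2.projectPoints(np.array([[*h,.09]]),ci["rvec"],ci["tvec"],K,None)[0][0,0]
    cv2.circle(c,(int((q[0]+.5-100)*2.3),int((q[1]+.5-190)*2.3)),2,(0,255,0),-1)
cv2.imwrite("pics/f.png",c); print(robot.get_state()["time"])
cv2.imwrite("pics/fs.png",robot.grab_frame("scene")[:,:,::-1])
```

```text
grip 0.010476324154972412 30.000253915786743 23.6417
lift 0.009995691027136128 [ 0.32  0.73 -2.76]
down True [ 0.62545008 -0.11495759  0.07722941] 0.01022170575782638
28.2333
grip 0.010554615447051142 29.99997317790985 30.525
lift 0.010399581931635024 [-0.15  1.37 -0.72]
down True [0.61796755 0.09748936 0.07729324] 0.010642701610756745
35.475
37.4083
```

View pics/f.png

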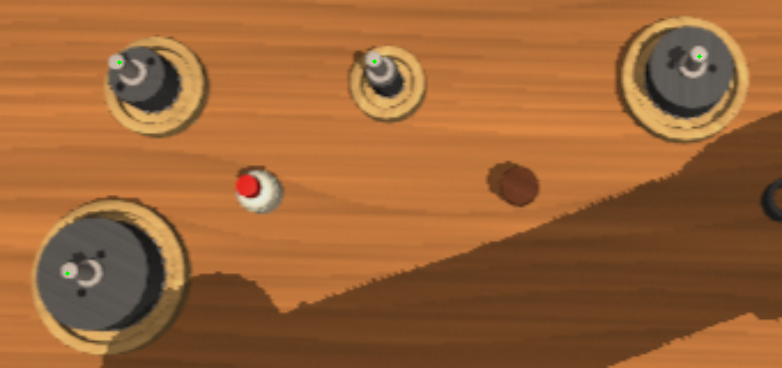

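View pics/fs.png

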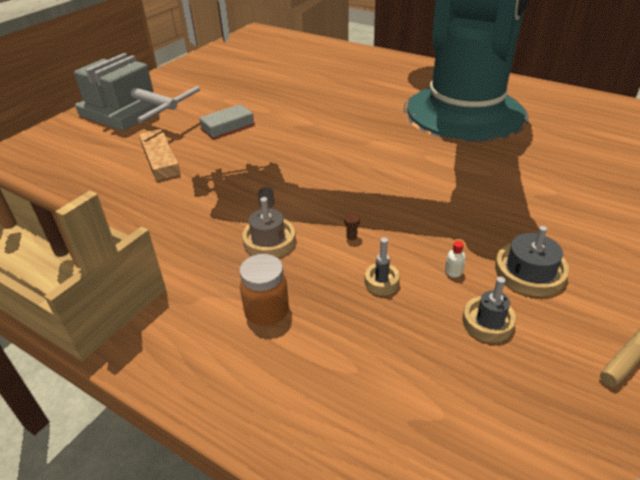

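All four shank tops coincide with the predicted upright positions: (119,62), (374,61), (699,55) and (67,271). The bottle and jar have not moved, so I'm handing in.

```bash
python3 -c "
from rig import robot
print(robot.sign_off())"
```

```text
the job is handed in; nothing more can be done
None
```

All four hole saws stand upright in their matching holders in the final camera views, with the oil bottle and jar still in place; I handed the job in at about 37 s, but the sign-off gave no verdict.

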